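# Turn a sign foot right way up and stand its chalkboard in it

## Task

The wooden foot of the little chalkboard sign is lying upside down, with its slot against the table. Keep it down on the table and tip it over its edges a quarter turn at a time, first to rest on a side and then on its cork underside, so that the slot is on top; then take the taller of the two chalkboards out of the rack and stand it upright in the slot, right down and about centred. Let go, and leave the other chalkboard and everything else on the table where they are.

Things in the scene. Friction and masses are not known exactly. Their poses are not given: they have to be found in the camera images.
- block: Foot of the sign: loose beech block, 52 mm (x) by 60 mm (y) by 46 mm (z), about 0.16 kg; cork sheet on its underside, a saw slot in the face across from it. Origin: centre of the cork underside; z points from the cork to the slotted face. It starts upside down on the table: z down, cork face on top at height 46 mm.
- block_mid (a point): Centre of the block, 23 mm from the cork underside; axes as the block. The block can be held by its two plain end faces (52 x 46 mm, 60 mm apart along y) and rolled about y.
- slot (a point): Middle of the floor of the slot, 24 mm above the cork underside; axes as the block. The slot runs along y from end to end through the middle of its face, 7 mm wide, 22 mm deep, its mouth chamfered by 3 mm.
- tall_board: The taller chalkboard: slate panel in a wooden frame, loose, 80 mm wide (y), 105 mm tall (z), 5 mm thick (x), 0.045 kg. Origin: middle of its lower edge; z points up the board. It starts standing upright in an end slot of the rack, its lower edge 12 mm above the table and its top edge 117 mm; the frame's top can be pinched across the 5 mm.
- short_board: The shorter chalkboard: 80 mm wide, 60 mm tall, 5 mm thick, standing in the other end slot of the rack (its top edge 72 mm above the table). It stays there. Origin: middle of its lower edge.
- rack: Fixed wooden rack for the boards, 148 mm (x) by 64 mm (y), 34 mm high, with three slots along y, 50 mm apart, 22 mm deep and 6.5 mm wide, so that the boards lean by up to 0.1 rad; they stand in the two outer ones, either way round, the middle one is empty. Origin: centre of its underside on the table.
- price_gun: Bystander: blue price-label gun lying on its side, 242 x 117 x 40 mm. To be left alone.
- paint_can_1: Bystander: paint can, diameter 75 mm, height 76 mm. To be left alone.
- red_die: Bystander: 23 mm die. To be left alone.
- badge_tin: Bystander: round badge tin, diameter 38 mm, height 12 mm. To be left alone.
- toy_box_4: Bystander: small upright carton, 26 x 46 x 62 mm. To be left alone.
- toy_box_5: Bystander: small upright carton, 26 x 46 x 62 mm. To be left alone.
- receipt_pad: Bystander: pad of receipts lying flat, 125 x 74 x 11 mm. To be left alone.
- padlock: Bystander: padlock lying flat, 60 x 38 x 14 mm. To be left alone.

How it is judged:
On the way, in this order (a step that is already met when the one before it is completed fails the run):
1. the block rests on one of its sides on the table (angle between block's own z axis and vertical between 1.45 and 1.69 rad and height (world z) of block_mid below 0.032 m and linear speed of block below 0.03 m/s and angular speed of block below 0.3 rad/s), for 0.2 s.
2. the block stands on its cork underside with the slot up, let go (angle between block's own z axis and vertical below 0.08 rad and height (world z) of block_mid below 0.028 m and linear speed of block below 0.03 m/s and angular speed of block below 0.3 rad/s and contact force between the fingers and block below 0.3 N), for 0.2 s.
At the end, for the whole second after the job is handed in: The block stands on its cork underside on the table (within 0.08 rad), and the taller board stands in its slot: lower edge within 4 mm of the slot's floor and within 15 mm of the middle along the slot, upright within 0.25 rad and in line with the slot within 0.25 rad; both at rest and let go (all of step 2 and x of tall_board in the frame of slot between -0.004 and 0.004 m and y of tall_board in the frame of slot between -0.015 and 0.015 m and z of tall_board in the frame of slot below 0.004 m and angle between the x axis of tall_board and the x axis of block, either way round below 0.25 rad and angle between tall_board's own z axis and vertical below 0.25 rad and linear speed of tall_board below 0.03 m/s and angular speed of tall_board below 0.3 rad/s and contact force between the fingers and tall_board below 0.3 N); the robot touches nothing.
It fails at once if the block is lifted well off the table (its centre above 70 mm) (height (world z) of block_mid above 0.07 m).
It fails at once if the shorter chalkboard is moved by more than 20 mm (distance of short_board from where it was at the start of the episode above 0.02 m).
It fails at once if a bystander is moved by more than 25 mm (distance of any of price_gun, paint_can_1, red_die, badge_tin, toy_box_4, toy_box_5, receipt_pad, padlock from where it was at the start of the episode above 0.025 m).
It also fails if it takes over 72 s, if anything falls off the work surface, if the arm or the gripper's body presses on something with over 40 N, if the wrist force passes 120 N, or if a joint passes its speed limit or range.

## Robot

A 6-joint arm with a two-finger parallel gripper is mounted at the origin on a cart in front of the work surface, level with it; the furniture and walls round the work are solid. World frame = base frame: x ahead of the robot, y to its left, z up, the work surface at z = 0. Lengths are in m, angles in rad, forces in N, time in s.
With the tool pointing down it reaches from about 0.375 to 0.9 m from the base axis. Payload 3.1 kg.
Tool frame: the origin (TCP) lies on the centre line of the jaws, within the pads' length; the fingertips stand 22 mm ahead of it and the grasp point (between the pads) lies 3 mm ahead of it; z points along the fingers, y is the line along which they close (so a half turn about z gives the same grasp; the last joint's range is limited). The gripper opens to 85 mm and grips with 20 to 120 N. Pads are 22 mm wide; open, the fingers measure 114 mm over their backs; the gripper's body (76 mm by 85 mm) begins 54 mm behind the grasp point. The pads swing forward as they close: fully open they stand 13 mm farther back than shut.
Start: joints at [-1.381, 0.527, 1.433, -0, 1.181, -0.178], TCP at [0.225, -0.583, 0.253] pointing down, gripper open.
Joint ranges: [-3.08, 3.08], [-0.75, 2.2], [0.22, 2.44], [-1.43, 4.57], [0, 2.65], [-2.85, 2.85]. Speed limits (rad/s): [2.79, 2.79, 3.14, 3.14, 3.14, 3.14].

## Interface

Orientations are given as a unit quaternion [x, y, z, w].
In Python, from station import manip, cams, job gives the robot as it stands (manip), with the cameras (cams) and the job (job).
- The arm moves only by the tool move_tool, called after ">>>" as name([rows], argument=value, ...), one row to a line, values as JSON. Schema: {"type":"object","properties":{"plan":{"type":"array","items":{"type":"array","items":{"type":"array","items":{"type":"number"},"minItems":5,"maxItems":5},"minItems":1,"maxItems":20},"minItems":1,"maxItems":1},"grip_force":{"type":"number"},"only":{"type":"string"},"quiet":{"type":"boolean"},"lines":{"type":"string"}},"required":["plan"],"additionalProperties":false}. plan is a list that holds a single list of rows (three levels of brackets), with 1 to 20 rows, each of 5 numbers: dx, dy, dz in shares of 0.75 m (1.0 is 0.75 m), then a turn about the tool's z in a scale on which 1.0 is pi rad, then the opening from 0.0 (shut) to 1.0 (fully open); each row is the pose to reach, as a shift and turn from the pose commanded when the call began, along the tool's axes at that moment; what a row does not reach only later rows make up. A row lasts 1/10 s, in which the tool goes at most 0.05 m and 0.15 rad, less where a joint would pass 70% of its speed; a pose out of reach is approached as far as the arm can. The fingers move at their own pace and stop on an object; grip_force is the grip in N (left out, the last holds). Time passes only in rows, so rows that do not move let the fingers close. The tool returns the time, the measured TCP pose, the force, the opening and the grip force at its end. only (a regular expression) keeps the lines of the reply that match it, lines (a string "A,B") keeps lines A to B, and quiet returns only ok. Input that does not fit is refused with a message, and nothing moves.
- manip.sense(): the state, without advancing time (a new reading comes with each control period).
- cams.snapshot(name): name is "side" or "top" or "wrist"; returns a dict with "pixels" (384x512x3 uint8, red, green, blue), "range_z" (384x512 float32, m along the optical axis (not along the pixel's ray), 0 where there is no reading), "fov_y" (degrees; the focal length in pixels is half the picture's height over the tangent of half this angle, whatever the lens; pixels are square), "cx", "cy" (the principal point, pixels), "R" (3x3) and "t" (3): a world point X has camera coordinates R X + t; the wrist camera has in their place "hand_eye" (4x4, takes a point from camera to tool coordinates, whose origin is the TCP and whose axes are the flange's). Camera axes: x right, y down, z forward; pixel columns grow to the right and rows downward; lengths in m; the calibration is good to about 2 mm. A picture is of the moment at which its call begins: read the wrist's pose just before it.
- job.sign_off(): hands the job in; it is judged then, once.
The state is a dict: "t": time; "q": joint angles; "qd": joint speeds; "tau": joint torques, N m; "tcp_pos": TCP position; "tool_rot": TCP orientation; "force": force on the tool from outside, world axes, zero at the start; "ft_torque": the same for the moment, N m; "finger_gap": opening from 0.0 (shut) to 1.0 (fully open); "gripper_force": force on a finger pad.
Only numpy, scipy, OpenCV 4.12 (cv2) and the standard library are available. Lean on these libraries where they do the work, as an engineer would, in place of code of your own. Each camera call takes 0.05 s, during which the arm holds its last target. There are 200 camera calls.

## Working session

There is one attempt and no reset: what is moved stays moved. The work goes in short steps, Python scripts to look and compute and a tool call to move; the robot and the scene stay as the last step left them, time stands still between calls to the robot, and variables do not carry over. Pictures are saved under pics/ and viewed, at most 10 in all, crops included, and the job is handed in when it is done.

```bash
ls; mkdir -p pics
```

Create h.py:
```python
import numpy as np, cv2
from station import manip, cams, job
def snap(n,save=None):
    s=cams.snapshot(n)
    if save: cv2.imwrite('pics/'+save,s['pixels'][:,:,::-1])
    return s
def cloud(s,R=None,t=None):
    d=s['range_z'];f=192/np.tan(np.radians(s['fov_y'])/2)
    v,u=np.mgrid[:384,:512]
    c=np.stack([(u-s['cx'])/f*d,(v-s['cy'])/f*d,d],-1)
    if 'hand_eye' in s:
        from scipy.spatial.transform import Rotation as Ro
        H=s['hand_eye']; c=c@H[:3,:3].T+H[:3,3]
        return c@Ro.from_quat(R).as_matrix().T+t
    return (c-s['t'])@s['R']
```

Run:
```python
from h import *
s=snap('top','top0.png');P=cloud(s);np.save('top0.npy',P)
s=snap('side','side0.png')
st=manip.sense();print(st)
```

```text
pics
station.py
{'t': 0.1, 'q': array([-1.38149241e+00,  5.28345002e-01,  1.43378304e+00, -2.20866901e-05,
        1.18138774e+00, -1.78512181e-01]), 'qd': array([-0.00094283, -0.00264305, -0.00269808,  0.00097337, -0.00093871,
       -0.00128406]), 'tau': array([-1.32823002e-04, -4.43301988e+01, -1.78585875e+01, -3.70872121e-04,
        3.92617643e-03,  1.22543759e-05]), 'tcp_pos': array([ 0.22463649, -0.58259019,  0.25244593]), 'tool_rot': array([ 9.83135302e-01,  1.82877152e-01, -1.54008345e-05, -9.61495207e-04]), 'force': array([-0.41400375,  0.28008449, -0.12313758]), 'ft_torque': array([-0.03838659, -0.02906461,  0.01289187]), 'gripper_force': 0.0, 'finger_gap': 0.997852508226294}
```

View pics/top0.png

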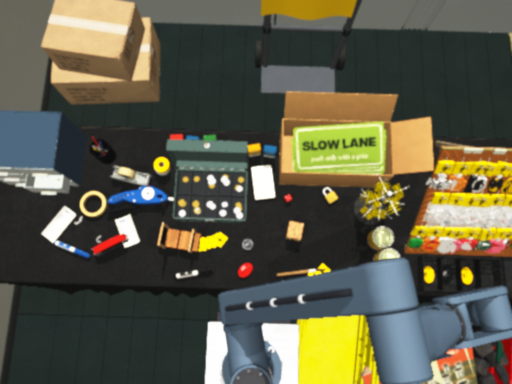

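View pics/side0.png

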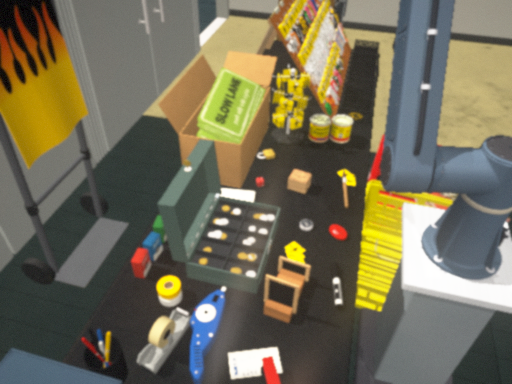

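The top view shows the block at about (295,230) and the rack at (178,238) with both boards in it. In the side view the block is at (299,181), the rack at (283,290), and the taller board is the nearer one.

Run:
```python
from h import *
P=np.load('top0.npy')
for n,(u0,u1,v0,v1,zl,zh) in dict(block=(278,315,212,250,.03,.06),rack=(150,205,212,262,.025,.045),up=(150,205,212,262,.05,.14)).items():
    q=P[v0:v1,u0:u1].reshape(-1,3);m=(q[:,2]>zl)&(q[:,2]<zh);q=q[m]
    r=cv2.minAreaRect(q[:,:2].astype(np.float32)*1000)
    print(n,len(q),q.mean(0),q[:,2].max(),r)
    if n=='up': print(np.round(q,3).tolist()[:80])
print(P[100:300:20,220:330:20][...,2].round(3)[5:])
s=snap('side');Q=cloud(s)
for n,(u0,u1,v0,v1,zl,zh) in dict(block=(283,318,163,200,.04,.06),up=(255,320,245,330,.045,.14)).items():
    q=Q[v0:v1,u0:u1].reshape(-1,3);m=(q[:,2]>zl)&(q[:,2]<zh);q=q[m]
    r=cv2.minAreaRect(q[:,:2].astype(np.float32)*1000)
    print(n,len(q),q.mean(0),q[:,2].max(),r)
    if n=='up':
        for lo in np.arange(q[:,1].min(),q[:,1].max(),.012):
            a=q[(q[:,1]>=lo)&(q[:,1]<lo+.012)]
            if len(a): print(round(lo,3),len(a),a.min(0).round(3),a.max(0).round(3))
```

```text
block 245 [ 0.47971669 -0.13885769  0.0437234 ] 0.05470008372722384 ((480.5162048339844, -139.1019287109375), (52.11241912841797, 61.065738677978516), 79.72071075439453)
rack 754 [0.45781101 0.26399868 0.033514  ] 0.04471504816250601 ((473.0005798339844, 271.5877685546875), (156.18605041503906, 153.10252380371094), 82.47319793701172)
up 251 [0.46355425 0.28403849 0.07682084] 0.12211316243234506 ((466.78253173828125, 260.1600341796875), (136.2342071533203, 143.0773468017578), 83.03756713867188)
[[0.531, 0.3, 0.058], [0.532, 0.297, 0.052], [0.533, 0.246, 0.056], [0.527, 0.303, 0.062], [0.528, 0.3, 0.057], [0.529, 0.297, 0.053], [0.531, 0.247, 0.052], [0.531, 0.195, 0.058], [0.523, 0.302, 0.061], [0.524, 0.299, 0.058], [0.525, 0.296, 0.055], [0.525, 0.294, 0.051], [0.526, 0.245, 0.058], [0.528, 0.196, 0.054], [0.519, 0.301, 0.067], [0.519, 0.297, 0.068], [0.521, 0.296, 0.054], [0.522, 0.245, 0.057], [0.515, 0.301, 0.065], [0.516, 0.298, 0.061], [0.518, 0.296, 0.053], [0.519, 0.246, 0.054], [0.521, 0.195, 0.054], [0.512, 0.302, 0.061], [0.513, 0.299, 0.056], [0.514, 0.296, 0.052], [0.515
[... 1719 characters left out ...]
 (148.39486694335938, 151.89068603515625), 82.77629852294922)
0.177 7 [0.506 0.177 0.047] [0.508 0.188 0.055]
0.189 37 [0.508 0.189 0.046] [0.54  0.199 0.066]
0.201 11 [0.508 0.201 0.049] [0.534 0.213 0.065]
0.213 13 [0.464 0.216 0.047] [0.514 0.225 0.071]
0.225 238 [0.392 0.225 0.045] [0.514 0.236 0.075]
0.237 39 [0.393 0.237 0.046] [0.527 0.249 0.072]
0.249 13 [0.508 0.249 0.045] [0.524 0.261 0.065]
0.261 12 [0.508 0.261 0.046] [0.514 0.273 0.065]
0.273 12 [0.509 0.275 0.045] [0.514 0.285 0.066]
0.285 12 [0.507 0.285 0.049] [0.514 0.296 0.066]
0.297 15 [0.509 0.297 0.045] [0.514 0.302 0.065]
0.321 488 [0.405 0.324 0.045] [0.484 0.333 0.119]
0.333 196 [0.405 0.333 0.046] [0.44  0.339 0.118]
```

The rows are not in the units I measure in: shifts go in shares of 0.75 m and turns go in shares of pi rad. I convert before sending: 0.398 m / 0.75 = 0.5307, -0.322 m / 0.75 = -0.4293, -1.026 rad / 3.1416 = -0.3266.

>>> move_tool([
  [[0.5307, -0.4293, 0, -0.3266, 1], [0.5307, -0.4293, 0, -0.3266, 1], [0.5307, -0.4293, 0, -0.3266, 1], [0.5307, -0.4293, 0, -0.3266, 1], [0.5307, -0.4293, 0, -0.3266, 1], [0.5307, -0.4293, 0, -0.3266, 1], [0.5307, -0.4293, 0, -0.3266, 1], [0.5307, -0.4293, 0, -0.3266, 1], [0.5307, -0.4293, 0, -0.3266, 1], [0.5307, -0.4293, 0, -0.3266, 1], [0.5307, -0.4293, 0, -0.3266, 1], [0.5307, -0.4293, 0, -0.3266, 1], [0.5307, -0.4293, 0, -0.3266, 1]],
])

```text
t: 1.45
tcp_pos: [0.48, -0.1402, 0.2532]
tool_rot: [0.767, 0.642, -0.0, 0.0]
force: [0.5, -0.4, 0.2]
finger_gap: 0.999
gripper_force: 0.0
```

Add to h.py:
```python
from scipy.spatial.transform import Rotation as Ro
def wrist(save=None):
    st=manip.sense(); s=snap('wrist',save); return s,cloud(s,st['tool_rot'],st['tcp_pos'])
def rect(P,zl,zh,xl,xh,yl,yh):
    q=P.reshape(-1,3);m=(q[:,2]>zl)&(q[:,2]<zh)&(q[:,0]>xl)&(q[:,0]<xh)&(q[:,1]>yl)&(q[:,1]<yh);q=q[m]
    return len(q),q.mean(0).round(4),cv2.minAreaRect(q[:,:2].astype(np.float32)*1000),q
def go(x,y,z,ang):
    "tool deltas to reach TCP x,y,z with tool y at world angle ang (mod pi)"
    st=manip.sense();R=Ro.from_quat(st['tool_rot']).as_matrix()
    a=np.arctan2(R[1,1],R[0,1]);da=(ang-a+np.pi/2)%np.pi-np.pi/2
    print('tcp',st['tcp_pos'].round(4),'ya',round(a,4),'q6',st['q'][5].round(3),'gap',round(st['finger_gap'],3),'d',(R.T@(np.array([x,y,z])-st['tcp_pos'])).round(4),'turn',round(-da,4),'F',st['force'].round(2))
```

Run:
```python
from h import *
s,P=wrist('w1.png');print(rect(P,.038,.056,.42,.54,-.2,-.07)[:3]);print(rect(P,.036,.056,.4,.56,-.24,-.04)[:3])
go(.48,-.139,.2,-.18)
```

```text
(1977, array([ 0.4813, -0.1395,  0.0462]), ((480.91717529296875, -141.03060913085938), (52.51155090332031, 60.00467300415039), 80.10526275634766))
(2004, array([ 0.4812, -0.1392,  0.0461]), ((480.91717529296875, -141.03060913085938), (52.51155090332031, 60.00467300415039), 80.10526275634766))
tcp [ 0.4799 -0.1408  0.2532] ya -0.1781 q6 -0.33 gap 0.998 d [ 0.0018 -0.0001  0.0532] turn 0.0019 F [ 0.   -0.2   0.29]
```

View pics/w1.png

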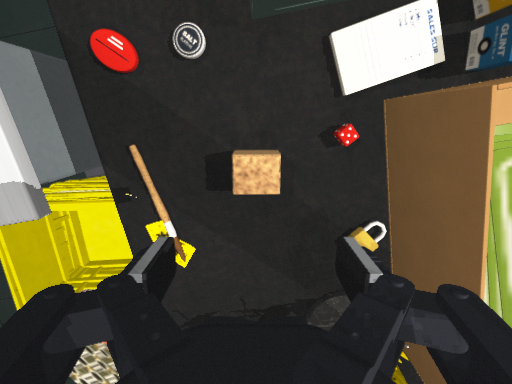

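The block is centred at (257,172) with cork up. The lane towards +y (image up) is clear: the tin is at (189,41) and the die at (346,135). Now I'll measure where the open fingertips sit in the tool frame.

Run:
```python
from h import *
st=manip.sense();s,P=wrist()
R=Ro.from_quat(st['tool_rot']).as_matrix();T=(P-st['tcp_pos'])@R
for sl in ((slice(230,330),slice(100,185)),(slice(230,330),slice(325,400))):
    q=T[sl].reshape(-1,3);q=q[(q[:,2]<.06)&(q[:,2]>-.1)]
    print(len(q),q.min(0).round(3),q.max(0).round(3)); b=q[q[:,2]>q[:,2].max()-.004];print(b.min(0).round(3),b.max(0).round(3))
c=np.array([.481,-.1405]);d=np.array([-np.sin(-.178),np.cos(-.178)])
p=c+.017*d;go(p[0],p[1],.052,-.178)
```

```text
5211 [-0.012 -0.056 -0.065] [ 0.018 -0.019  0.009]
[-0.011 -0.047  0.005] [ 0.01  -0.042  0.009]
4603 [-0.012  0.02  -0.065] [0.019 0.057 0.01 ]
[-0.009  0.043  0.006] [0.009 0.044 0.01 ]
tcp [ 0.4798 -0.141   0.2532] ya -0.179 q6 -0.33 gap 1.002 d [0.0178 0.0012 0.2012] turn -0.001 F [-0.66 -0.11  0.11]
```

>>> move_tool([
  [[0.024, 0.0013, 0.0667, 0, 1], [0.024, 0.0013, 0.1333, 0, 1], [0.024, 0.0013, 0.2, 0, 1], [0.024, 0.0013, 0.2533, 0, 1], [0.024, 0.0013, 0.276, 0, 1], [0.024, 0.0013, 0.276, 0, 1], [0.024, 0.0013, 0.276, 0, 0.6], [0.024, 0.0013, 0.276, 0, 0.4], [0.024, 0.0013, 0.276, 0, 0.4], [0.024, 0.0013, 0.276, 0, 0.4], [0.024, 0.0013, 0.276, 0, 0.4], [0.024, 0.0013, 0.276, 0, 0.4]],
], grip_force=25)

```text
t: 2.75
tcp_pos: [0.4853, -0.1227, 0.0477]
tool_rot: [0.767, 0.642, 0.0, 0.001]
force: [-0.4, -1.1, 6.5]
finger_gap: 0.694
gripper_force: 29.0
```

```bash
python3 -c "
from h import *
st=manip.sense();s,P=wrist()
R=Ro.from_quat(st['tool_rot']).as_matrix();T=(P-st['tcp_pos'])@R
q=T.reshape(-1,3)
q=q[(q[:,2]<.03)&(q[:,2]>-.02)&(abs(q[:,0])<.03)&(abs(q[:,1])<.06)&(abs(q[:,1])>.031)]
print(len(q),q.min(0),q.max(0))
go(.48,-.14,.05,-.178)
"
```

```text
1133 [ 0.00603947 -0.04300316 -0.01999939] [0.01168237 0.04392538 0.01442876]
tcp [ 0.4853 -0.1227  0.0477] ya -0.1766 q6 -0.294 gap 0.698 d [-0.018  -0.0022 -0.0023] turn 0.0014 F [-0.97 -1.69  6.77]
```

Scaled: 0.031 m / 0.75 = 0.0413, 0.026 m / 0.75 = 0.0347.

>>> move_tool([
  [[0.0053, 0, 0.0027, 0, 0.4], [0.0107, 0, 0.0027, 0, 0.4], [0.0147, 0, 0.0027, 0, 0.4], [0.0213, 0, 0.0027, 0, 0.4], [0.028, 0, 0.004, 0, 0.4], [0.0347, 0, 0.0067, 0, 0.4], [0.0413, 0, 0.0107, 0, 0.4], [0.0413, 0, 0.0107, 0, 0.4]],
])

```text
t: 3.6
tcp_pos: [0.4931, -0.093, 0.0418]
tool_rot: [0.766, 0.642, 0.002, 0.004]
force: [0.0, -2.2, 21.7]
finger_gap: 0.695
gripper_force: 34.1
```

```bash
python3 -c "
from h import *
s,P=wrist('w2.png');go(.48,-.14,.05,-.178)"
```

```text
tcp [ 0.4931 -0.093   0.0418] ya -0.1759 q6 -0.232 gap 0.694 d [-0.0486 -0.0046 -0.0081] turn 0.0021 F [-0.71 -1.5  21.84]
```

View pics/w2.png

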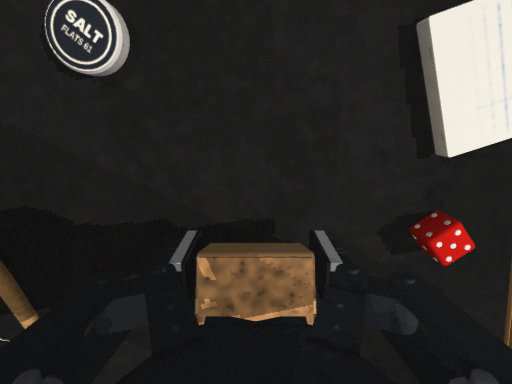

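The block is between the pads, with cork visible at (196–315, 250–320). Its tilt isn't clear from the picture, so I'll fit the plane.

Add to h.py:
```python
def prof(u0=235,u1=280,v0=200,v1=340):
    st=manip.sense();s,P=wrist();R=Ro.from_quat(st['tool_rot']).as_matrix()
    T=(P-st['tcp_pos'])@R
    for v in range(v0,v1,8):
        a=np.median(T[v,u0:u1],0);w=np.median(P[v,u0:u1],0);print(v,'fwd',(a[0]*1000).round(1),'h',(w[2]*1000).round(1))
```

```bash
python3 -c "
from h import *
prof()"
```

```text
200 fwd 18.6 h 0.3
208 fwd 13.2 h 0.3
216 fwd 7.8 h 0.3
224 fwd 2.2 h 0.2
232 fwd -3.4 h 0.3
240 fwd -9.0 h 0.5
248 fwd -1.5 h 26.3
256 fwd 2.2 h 41.7
264 fwd -0.3 h 45.3
272 fwd -3.9 h 46.6
280 fwd -7.5 h 47.9
288 fwd -11.1 h 49.1
296 fwd -14.6 h 50.6
304 fwd -18.3 h 51.8
312 fwd -21.9 h 53.0
320 fwd 9.7 h 94.6
328 fwd 10.8 h 99.0
336 fwd 10.9 h 102.0
```

Tilted about 20° in the right direction, with the pivot now behind the pads, so pressing down helps. I'll continue the arc.

Scaled: 0.021 m / 0.75 = 0.028, 0.008 m / 0.75 = 0.0107.

>>> move_tool([
  [[0.004, 0, 0.0013, 0, 0.4], [0.008, 0, 0.0027, 0, 0.4], [0.012, 0, 0.0053, 0, 0.4], [0.016, 0, 0.008, 0, 0.4], [0.0193, 0, 0.0107, 0, 0.4], [0.0227, 0, 0.0133, 0, 0.4], [0.0253, 0, 0.016, 0, 0.4], [0.028, 0, 0.0187, 0, 0.4], [0.028, 0, 0.0187, 0, 0.4]],
], grip_force=32)

```text
t: 4.6
tcp_pos: [0.4969, -0.0718, 0.0265]
tool_rot: [0.766, 0.642, 0.002, 0.004]
force: [2.6, -0.8, 11.9]
finger_gap: 0.696
gripper_force: 38.5
```

```bash
python3 -c "
from h import *
prof();go(.48,-.14,.05,-.178)"
```

```text
200 fwd 23.3 h 0.3
208 fwd 18.5 h 0.3
216 fwd 13.6 h 0.4
224 fwd 8.5 h 0.2
232 fwd 3.5 h 0.4
240 fwd -1.6 h 0.4
248 fwd -6.9 h 0.5
256 fwd -12.3 h 0.4
264 fwd 0.8 h 31.8
272 fwd -1.4 h 35.2
280 fwd -3.9 h 38.1
288 fwd -6.1 h 41.0
296 fwd -8.5 h 43.5
304 fwd -10.6 h 46.2
312 fwd -12.6 h 48.8
320 fwd 9.7 h 79.2
328 fwd 10.9 h 83.7
336 fwd 11.0 h 86.8
tcp [ 0.497  -0.0718  0.0266] ya -0.176 q6 -0.19 gap 0.697 d [-0.0702 -0.0046 -0.0233] turn 0.002 F [ 1.45  0.61 11.26]
```

Scaled: 0.006 m / 0.75 = 0.008, 0.004 m / 0.75 = 0.0053.

>>> move_tool([
  [[0.0013, 0, 0.0027, 0, 0.4], [0.0027, 0, 0.0053, 0, 0.4], [0.004, 0, 0.008, 0, 0.4], [0.004, 0, 0.008, 0, 0.4], [0.004, 0, 0.008, 0, 0.8], [0.004, 0, 0.008, 0, 1], [0.004, 0, 0.008, 0, 1], [0.004, 0, 0.008, 0, 1]],
], grip_force=20)

```text
t: 5.45
tcp_pos: [0.494, -0.0678, 0.0182]
tool_rot: [0.767, 0.642, -0.0, -0.0]
force: [-0.3, -0.3, 1.0]
finger_gap: 1.001
gripper_force: 0.0
```

```bash
python3 -c "
from h import *
prof();go(.48,-.14,.05,-.178)"
```

```text
200 fwd 26.0 h 0.5
208 fwd 21.4 h 0.3
216 fwd 16.7 h 0.3
224 fwd 12.1 h 0.4
232 fwd 7.3 h 0.4
240 fwd 2.4 h 0.5
248 fwd -2.6 h 0.4
256 fwd 4.6 h 22.5
264 fwd 2.6 h 26.5
272 fwd 0.8 h 30.3
280 fwd -1.1 h 33.9
288 fwd -2.8 h 37.3
296 fwd -4.3 h 40.7
304 fwd -5.9 h 43.7
312 fwd -7.3 h 46.8
320 fwd 9.7 h 70.9
328 fwd 10.9 h 75.4
336 fwd 10.8 h 78.3
tcp [ 0.4939 -0.0679  0.0181] ya -0.1771 q6 -0.184 gap 0.999 d [-0.0735 -0.001  -0.0319] turn 0.0009 F [0.07 0.14 0.48]
```

>>> move_tool([
  [[0, 0, 0, 0, 1], [0, 0, 0, 0, 1], [0, 0, 0, 0, 1]],
])

```text
t: 5.8
tcp_pos: [0.494, -0.0679, 0.0182]
tool_rot: [0.767, 0.642, -0.0, -0.0]
force: [0.3, 0.0, 0.9]
finger_gap: 1.002
gripper_force: 0.0
```

```bash
python3 -c "
from h import *
s,P=wrist('w3.png');prof(v0=240,v1=320)"
```

```text
240 fwd 2.4 h 0.4
248 fwd -2.6 h 0.5
256 fwd 4.7 h 22.7
264 fwd 2.7 h 26.6
272 fwd 0.7 h 30.3
280 fwd -1.0 h 33.9
288 fwd -2.7 h 37.5
296 fwd -4.2 h 40.9
304 fwd -6.0 h 43.7
312 fwd -7.3 h 46.9
```

View pics/w3.png

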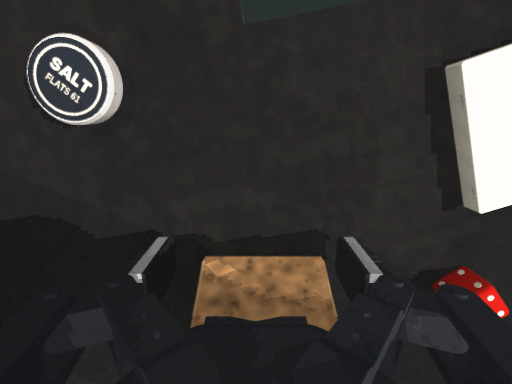

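The block leans at 64° with its raised edge against the gripper body (image bottom, y≈320). Lifting slowly will let it settle on its side.

Scaled: -0.19 m / 0.75 = -0.2533, -0.15 m / 0.75 = -0.2.

>>> move_tool([
  [[0, 0, -0.0027, 0, 1], [0, 0, -0.0053, 0, 1], [0, 0, -0.008, 0, 1], [0, 0, -0.0107, 0, 1], [0, 0, -0.04, 0, 1], [0, 0, -0.0933, 0, 1], [0, 0, -0.1467, 0, 1], [0, 0, -0.2, 0, 1], [0, 0, -0.2533, 0, 1], [0, 0, -0.2533, 0, 1], [0, 0, -0.2533, 0, 1]],
])

```text
t: 7.0
tcp_pos: [0.4944, -0.068, 0.2094]
tool_rot: [0.767, 0.642, 0.001, 0.001]
force: [-0.6, 0.3, 0.6]
finger_gap: 1.002
gripper_force: 0.0
```

```bash
python3 -c "
from h import *
s,P=wrist();n,m,r,q=rect(P,.04,.06,.42,.58,-.17,0);print(n,m,r)
go(r[0][0]/1000,r[0][1]/1000,.2,-.178);print((Ro.from_quat(manip.sense()['tool_rot']).as_matrix()[:,0]))"
```

```text
2357 [ 0.4959 -0.0796  0.0521] ((495.60968017578125, -81.11797332763672), (45.402313232421875, 60.19129943847656), 79.87625885009766)
tcp [ 0.4936 -0.0677  0.2082] ya -0.177 q6 -0.184 gap 0.997 d [-0.0129  0.0044  0.0082] turn 0.001 F [-0.28  0.37 -0.45]
[1.76041523e-01 9.84382740e-01 6.08463812e-05]
```

Step 1 is met: the block lies on its side (45×60 mm footprint, top at 52 mm). Second quarter turn, same way.

Scaled: 0.157 m / 0.75 = 0.2093, 0.14 m / 0.75 = 0.1867.

>>> move_tool([
  [[0.0013, 0.0053, 0.0667, 0, 1], [0.0013, 0.0053, 0.1333, 0, 1], [0.0013, 0.0053, 0.1867, 0, 1], [0.0013, 0.0053, 0.2093, 0, 1], [0.0013, 0.0053, 0.2093, 0, 1], [0.0013, 0.0053, 0.2093, 0, 0.6], [0.0013, 0.0053, 0.2093, 0, 0.4], [0.0013, 0.0053, 0.2093, 0, 0.4], [0.0013, 0.0053, 0.2093, 0, 0.4], [0.0013, 0.0053, 0.2093, 0, 0.4], [0.0013, 0.0053, 0.2093, 0, 0.4]],
], grip_force=30)

```text
t: 8.15
tcp_pos: [0.4986, -0.0677, 0.052]
tool_rot: [0.767, 0.642, 0.0, 0.0]
force: [1.2, -0.0, 2.7]
finger_gap: 0.691
gripper_force: 34.7
```

>>> move_tool([
  [[0.0053, 0, 0.0013, 0, 0.4], [0.0107, 0, 0.0013, 0, 0.4], [0.016, 0, 0.0013, 0, 0.4], [0.0213, 0, 0.0013, 0, 0.4], [0.0267, 0, 0.0027, 0, 0.4], [0.032, 0, 0.004, 0, 0.4], [0.0373, 0, 0.0053, 0, 0.4], [0.0413, 0, 0.008, 0, 0.4], [0.0467, 0, 0.0107, 0, 0.4], [0.0467, 0, 0.0107, 0, 0.4]],
])

```text
t: 9.15
tcp_pos: [0.5065, -0.0342, 0.047]
tool_rot: [0.766, 0.642, 0.001, 0.003]
force: [-2.4, -2.1, 27.2]
finger_gap: 0.698
gripper_force: 41.0
```

```bash
python3 -c "
from h import *
prof(v0=230,v1=330);go(.48,-.14,.05,-.178)"
```

```text
230 fwd -4.1 h 0.6
238 fwd -10.1 h 0.3
246 fwd 0.7 h 33.2
254 fwd 3.9 h 48.1
262 fwd 1.2 h 51.1
270 fwd -2.5 h 52.2
278 fwd -6.0 h 53.6
286 fwd -9.6 h 54.9
294 fwd -13.3 h 56.0
302 fwd -17.0 h 57.1
310 fwd -20.5 h 58.4
318 fwd -23.9 h 59.9
326 fwd 10.7 h 103.2
tcp [ 0.5065 -0.0342  0.047 ] ya -0.1755 q6 -0.11 gap 0.691 d [-0.1088 -0.0076 -0.0029] turn 0.0025 F [-2.42 -2.06 28.01]
```

Scaled: 0.024 m / 0.75 = 0.032, 0.022 m / 0.75 = 0.0293.

>>> move_tool([
  [[0.004, 0, 0.0013, 0, 0.4], [0.008, 0, 0.0027, 0, 0.4], [0.0133, 0, 0.0053, 0, 0.4], [0.0173, 0, 0.008, 0, 0.4], [0.0213, 0, 0.0107, 0, 0.4], [0.0253, 0, 0.0133, 0, 0.4], [0.0293, 0, 0.0173, 0, 0.4], [0.032, 0, 0.0213, 0, 0.4], [0.032, 0, 0.0213, 0, 0.4]],
], grip_force=35)

```text
t: 10.1
tcp_pos: [0.5109, -0.0094, 0.0294]
tool_rot: [0.767, 0.642, 0.002, 0.002]
force: [1.4, 2.4, 15.1]
finger_gap: 0.692
gripper_force: 49.2
```

```bash
python3 -c "
from h import *
prof(v0=230,v1=330);go(.48,-.14,.05,-.178)"
```

```text
230 fwd 3.6 h 0.4
238 fwd -1.8 h 0.2
246 fwd -7.1 h 0.4
254 fwd -12.3 h 0.7
262 fwd 1.6 h 34.1
270 fwd 0.0 h 38.7
278 fwd -2.3 h 41.6
286 fwd -4.8 h 44.2
294 fwd -6.8 h 47.3
302 fwd -8.9 h 49.9
310 fwd -11.0 h 52.4
318 fwd -12.9 h 55.0
326 fwd 10.8 h 85.8
tcp [ 0.5109 -0.0095  0.0294] ya -0.1764 q6 -0.062 gap 0.696 d [-0.1339 -0.0074 -0.0206] turn 0.0016 F [ 0.16  2.61 14.84]
```

Scaled: -0.19 m / 0.75 = -0.2533, 0.008 m / 0.75 = 0.0107.

>>> move_tool([
  [[0.0013, 0, 0.0027, 0, 0.4], [0.0027, 0, 0.0067, 0, 0.4], [0.004, 0, 0.0107, 0, 0.4], [0.004, 0, 0.0107, 0, 0.4], [0.004, 0, 0.008, 0, 0.8], [0.004, 0, 0.0053, 0, 1], [0.004, 0, 0.0027, 0, 1], [0.004, 0, 0, 0, 1], [0.004, 0, -0.04, 0, 1], [0.004, 0, -0.0933, 0, 1], [0.004, 0, -0.1467, 0, 1], [-0.0267, 0, -0.2133, 0, 1], [-0.04, 0, -0.2533, 0, 1], [-0.04, 0, -0.2533, 0, 1], [-0.04, 0, -0.2533, 0, 1]],
], grip_force=20)

```text
t: 11.65
tcp_pos: [0.5033, -0.0394, 0.2178]
tool_rot: [0.767, 0.641, 0.0, 0.0]
force: [0.1, 0.5, -1.1]
finger_gap: 1.0
gripper_force: 0.0
```

```bash
python3 -c "
from h import *
s,P=wrist('w4.png');n,m,r,q=rect(P,.035,.06,.42,.6,-.12,.06);print(n,m,r,np.percentile(q[:,2],[5,50,95]))
go(r[0][0]/1000,r[0][1]/1000,.2,-.178)"
```

```text
3684 [0.5272 0.0084 0.0446] ((531.0150756835938, 16.690841674804688), (149.59129333496094, 80.11449432373047), 54.008609771728516) [0.0354863  0.04610815 0.05472308]
tcp [ 0.5025 -0.0389  0.2166] ya -0.1776 q6 -0.122 gap 1.0 d [0.0598 0.0183 0.0166] turn 0.0004 F [-0.24 -0.1  -0.11]
```

View pics/w4.png

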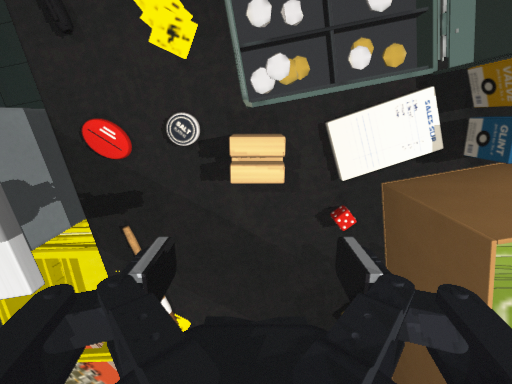

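The block stands with its slot up at (257,158), slot horizontal in the image. I'll measure it and plan the move to the rack.

Run:
```python
from h import *
s,P=wrist();q=P[125:195,220:295].reshape(-1,3);q=q[q[:,2]>.04]
r=cv2.minAreaRect(q[:,:2].astype(np.float32)*1000);print(len(q),q.mean(0),r,np.percentile(q[:,2],[5,50,95]))
c=P[130:190,240:275];
for v in range(130,190,4): print(v,np.median(P[v,240:275],0).round(4))
Q=cloud(snap('side'));R=Q[225:335,250:325].reshape(-1,3)
for n,zl,zh,yl,yh in (('tall',.06,.13,.30,.36),('talltop',.11,.125,.30,.36),('tallmid',.06,.07,.3,.36),('short',.05,.08,.20,.262)):
    a=R[(R[:,2]>zl)&(R[:,2]<zh)&(R[:,1]>yl)&(R[:,1]<yh)&(R[:,0]<.5)];rr=cv2.minAreaRect(a[:,:2].astype(np.float32)*1000);print(n,len(a),a.min(0).round(3),a.max(0).round(3),rr)
go(.45,.28,.26,np.pi/2-.178)
```

```text
2263 [ 0.51009046 -0.01535985  0.04966985] ((511.6998291015625, -6.487434387207031), (71.40550994873047, 59.936729431152344), 79.5204086303711) [0.04439172 0.04646275 0.0477958 ]
130 [5.137e-01 1.340e-02 5.000e-04]
134 [5.128e-01 8.700e-03 3.000e-04]
138 [0.5125 0.0074 0.046 ]
142 [0.5118 0.0034 0.0467]
146 [ 0.511  -0.0009  0.0465]
150 [ 0.5102 -0.005   0.0464]
154 [ 0.5105 -0.009   0.0465]
158 [ 0.5094 -0.0166  0.025 ]
162 [ 0.5075 -0.0204  0.0302]
166 [ 0.5072 -0.0221  0.0457]
170 [ 0.5064 -0.0263  0.0463]
174 [ 0.5056 -0.0308  0.0465]
178 [ 0.5048 -0.0353  0.0465]
182 [ 0.504  -0.0398  0.0466]
186 [ 5.013e-01 -5.580e-02  4.000e-04]
tall 564 [0.405 0.322 0.06 ] [0.484 0.338 0.121] ((444.3705749511719, 329.68646240234375), (8.60323715209961, 80.11937713623047), 82.93407440185547)
talltop 121 [0.405 0.322 0.11 ] [0.484 0.337 0.121] ((444.6412353515625, 329.65289306640625), (8.60323715209961, 79.09131622314453), 82.93407440185547)
tallmid 88 [0.405 0.325 0.06 ] [0.483 0.338 0.07 ] ((443.6882629394531, 330.72943115234375), (5.035430908203125, 78.5107421875), 83.08489227294922)
short 212 [0.392 0.224 0.05 ] [0.471 0.239 0.075] ((431.663818359375, 230.93304443359375), (7.3546271324157715, 79.21537017822266), 81.92867279052734)
tcp [ 0.5022 -0.0385  0.2157] ya -0.1768 q6 -0.122 gap 1.004 d [ 0.3044 -0.1076 -0.0437] turn -1.5696 F [ 0.34 -0.25 -0.19]
```

```bash
python3 -c "
from h import *
go(.4446,.3297,.29,np.radians(82.9))"
```

```text
tcp [ 0.5022 -0.0385  0.2157] ya -0.1768 q6 -0.122 gap 1.004 d [ 0.3524 -0.1217 -0.0736] turn 1.5179 F [ 0.34 -0.25 -0.19]
```

Scaled: 0.352 m / 0.75 = 0.4693, -0.122 m / 0.75 = -0.1627, -1.623 rad / 3.1416 = -0.5166.

>>> move_tool([
  [[0.4693, -0.1627, -0.0987, -0.5166, 1], [0.4693, -0.1627, -0.0987, -0.5166, 1], [0.4693, -0.1627, -0.0987, -0.5166, 1], [0.4693, -0.1627, -0.0987, -0.5166, 1], [0.4693, -0.1627, -0.0987, -0.5166, 1], [0.4693, -0.1627, -0.0987, -0.5166, 1], [0.4693, -0.1627, -0.0987, -0.5166, 1], [0.4693, -0.1627, -0.0987, -0.5166, 1], [0.4693, -0.1627, -0.0987, -0.5166, 1], [0.4693, -0.1627, -0.0987, -0.5166, 1], [0.4693, -0.1627, -0.0987, -0.5166, 1], [0.4693, -0.1627, -0.0987, -0.5166, 1], [0.4693, -0.1627, -0.0987, -0.5166, 1]],
])

```text
t: 13.1
tcp_pos: [0.4447, 0.3289, 0.2899]
tool_rot: [0.063, 0.998, -0.001, -0.001]
force: [-0.5, 0.5, 0.8]
finger_gap: 0.998
gripper_force: 0.0
```

Run:
```python
from h import *
s,P=wrist('w5.png')
for n,zl,zh in (('top',.107,.125),('low',.05,.1)):
    n,m,r,q=rect(P,zl,zh,.38,.52,.29,.37);print(n,m,r,q[:,2].max())
go(.4446,.3297,.29,np.radians(82.9))
```

```text
320 [0.4393 0.3285 0.1173] ((442.7161560058594, 328.2412414550781), (4.492215156555176, 79.31929016113281), 82.53650665283203) 0.11929558923977543
87 [0.493  0.3028 0.064 ] ((460.78741455078125, 311.4609375), (13.980378150939941, 123.27239990234375), 73.46607208251953) 0.09797634908801367
tcp [0.4448 0.3289 0.2902] ya 1.444 q6 -1.009 gap 0.995 d [0.0003 0.0008 0.0002] turn -0.0029 F [ 0.19 -0.67  0.13]
```

View pics/w5.png

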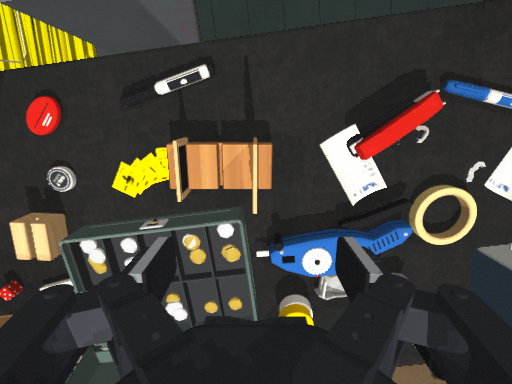

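The tall board's top edge runs from (255,137) to (255,213), the short board is at (180,165), and the block is at far left. Descending onto the top edge of the tall board.

Scaled: 0.171 m / 0.75 = 0.228, 0.002 m / 0.75 = 0.0027.

>>> move_tool([
  [[0.0027, -0.0013, 0.0667, 0, 0.5], [0.0027, -0.0013, 0.1333, 0, 0.5], [0.0027, -0.0013, 0.1867, 0, 0.5], [0.0027, -0.0013, 0.228, 0, 0.5], [0.0027, -0.0013, 0.228, 0, 0.5], [0.0027, -0.0013, 0.228, 0, 0.2], [0.0027, -0.0013, 0.228, 0, 0], [0.0027, -0.0013, 0.228, 0, 0], [0.0027, -0.0013, 0.228, 0, 0], [0.0027, -0.0013, 0.228, 0, 0], [0.0027, -0.0013, 0.228, 0, 0]],
], grip_force=30)

```text
t: 14.25
tcp_pos: [0.4445, 0.3287, 0.1224]
tool_rot: [0.062, 0.998, 0.001, 0.002]
force: [0.0, 0.6, 7.1]
finger_gap: 0.049
gripper_force: 35.4
```

>>> move_tool([
  [[0, 0, -0.0133, 0, 0], [0, 0, -0.0267, 0, 0], [0, 0, -0.04, 0, 0], [0, 0, -0.0667, 0, 0], [0, 0, -0.1067, 0, 0], [0, 0, -0.1467, 0, 0], [0, 0, -0.1867, 0, 0], [0, 0, -0.2133, 0, 0], [0, 0, -0.2133, 0, 0]],
])

```text
t: 15.15
tcp_pos: [0.4448, 0.329, 0.2842]
tool_rot: [0.062, 0.998, 0.002, 0.004]
force: [-0.3, 0.3, -0.1]
finger_gap: 0.048
gripper_force: 34.4
```

Run:
```python
from h import *
s,P=wrist('w6.png')
st=manip.sense();T=(P-st['tcp_pos'])@Ro.from_quat(st['tool_rot']).as_matrix()
q=T.reshape(-1,3);q=q[(abs(q[:,1])<.02)&(q[:,0]>.011)&(q[:,0]<.07)&(q[:,2]>0)&(q[:,2]<.13)]
print(len(q),q.min(0).round(4),q.max(0).round(4))
for z in np.arange(0,.13,.01):
    a=q[(q[:,2]>=z)&(q[:,2]<z+.01)]
    if len(a): print(z.round(2),len(a),np.median(a,0).round(4),a[:,0].max().round(4))
Q=cloud(snap('side'));T=(Q-st['tcp_pos'])@Ro.from_quat(st['tool_rot']).as_matrix()
q=T.reshape(-1,3);q=q[(abs(q[:,1])<.02)&(abs(q[:,0])<.06)&(q[:,2]>.025)&(q[:,2]<.13)]
print('side',len(q),np.percentile(q,[1,50,99],axis=0).round(4))
for z in np.arange(.02,.12,.01):
    a=q[(q[:,2]>=z)&(q[:,2]<z+.01)]
    if len(a): print(z.round(2),len(a),np.median(a,0).round(4),a[:,0].min().round(4),a[:,0].max().round(4))
A=np.c_[q[:,0],q[:,2],np.ones(len(q))];print(np.linalg.lstsq(A,q[:,1],rcond=None)[0])
```

```text
769 [ 0.0111 -0.0019  0.001 ] [0.0406 0.0031 0.1023]
0.0 590 [0.027  0.0007 0.003 ] 0.0406
0.01 39 [0.0403 0.0004 0.0146] 0.0406
0.02 27 [0.0403 0.0004 0.025 ] 0.0406
0.03 23 [0.0403 0.001  0.0347] 0.0406
0.04 21 [0.0403 0.0004 0.045 ] 0.0405
0.05 18 [0.0403 0.0008 0.0549] 0.0406
0.06 13 [0.0403 0.0005 0.0636] 0.0406
0.07 14 [0.0404 0.0005 0.0747] 0.0405
0.08 12 [0.0403 0.0005 0.0856] 0.0405
0.09 7 [0.0404 0.0005 0.094 ] 0.0405
0.1 5 [0.0403 0.0013 0.101 ] 0.0405
side 1007 [[-0.0383  0.0002  0.0263]
 [ 0.0014  0.0027  0.0663]
 [ 0.0401  0.0051  0.1087]]
0.02 52 [0.0079 0.003  0.0276] -0.04 0.0396
0.03 127 [0.0005 0.0029 0.0346] -0.0388 0.0405
0.04 127 [0.0032 0.0026 0.0452] -0.0383 0.0398
0.05 121 [0.0011 0.0024 0.0552] -0.038 0.0403
0.06 117 [0.0044 0.0026 0.0652] -0.0372 0.0403
0.07 119 [0.0007 0.0025 0.075 ] -0.0397 0.0406
0.08 122 [-0.0001  0.0028  0.0852] -0.0391 0.0404
0.09 107 [0.0012 0.0027 0.0954] -0.0386 0.0407
0.1 112 [0.0011 0.003  0.1043] -0.0379 0.0403
0.11 3 [-0.0106  0.0015  0.1118] -0.0358 0.0033
[-0.00280116 -0.00040579  0.00271815]
```

View pics/w6.png

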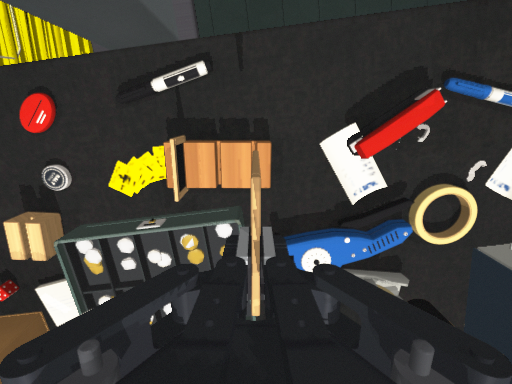

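The board is held upright and centred (edges at ±40 mm in the tool, flat to about 3 mrad). The rack and short board at (180,165) are undisturbed. Carrying it over the block.

```bash
python3 -c "
from h import *
go(.509,-.0165,.284,np.radians(79.9))"
```

```text
tcp [0.4428 0.328  0.2805] ya 1.446 q6 -1.011 gap 0.045 d [-0.1086 -0.3336 -0.0035] turn 0.0515 F [-0.02  0.05 -0.29]
```

The rows are not in the units I measure in: shifts go in shares of 0.75 m and turns go in shares of pi rad. I convert before sending: -0.334 m / 0.75 = -0.4453, -0.109 m / 0.75 = -0.1453, 0.051 rad / 3.1416 = 0.0162.

>>> move_tool([
  [[-0.1453, -0.4453, -0.004, 0.0162, 0], [-0.1453, -0.4453, -0.004, 0.0162, 0], [-0.1453, -0.4453, -0.004, 0.0162, 0], [-0.1453, -0.4453, -0.004, 0.0162, 0], [-0.1453, -0.4453, -0.004, 0.0162, 0], [-0.1453, -0.4453, -0.004, 0.0162, 0], [-0.1453, -0.4453, -0.004, 0.0162, 0], [-0.1453, -0.4453, -0.004, 0.0162, 0], [-0.1453, -0.4453, -0.004, 0.0162, 0], [-0.1453, -0.4453, -0.004, 0.0162, 0]],
])

```text
t: 16.25
tcp_pos: [0.5086, -0.0159, 0.2821]
tool_rot: [0.088, 0.996, 0.001, -0.002]
force: [-0.1, 0.3, -0.2]
finger_gap: 0.047
gripper_force: 34.4
```

Create b.py:
```python
from h import *
a=[]
for k in range(2):
    st=manip.sense();s,P=wrist('w7.png' if k==0 else None)
    T=(P-st['tcp_pos'])@Ro.from_quat(st['tool_rot']).as_matrix()
    q=P.reshape(-1,3);m=(q[:,2]>.043)&(q[:,2]<.05)&(abs(q[:,0]-.509)<.06)&(abs(q[:,1]+.0165)<.05)
    top=T.reshape(-1,3)[m]
    r=cv2.minAreaRect(top[:,:2].astype(np.float32)*1000)
    print(len(top),r,'x',np.percentile(top[:,0],[1,99]).round(4),'y',np.percentile(top[:,1],[1,99]).round(4))
    b=np.sort(top[:,1]);h=np.histogram(b,np.arange(-.04,.04,.001));print([(round(e*1000),int(n)) for n,e in zip(*h) if n or abs(e)<.035])
    # board
    t=T.reshape(-1,3);t=t[(abs(t[:,1])<.01)&(t[:,0]>.011)&(t[:,0]<.05)&(t[:,2]>.01)&(t[:,2]<.12)];print('board',np.median(t,0).round(4),t[:,2].max(),t[:,1].min(),t[:,1].max())
go(.509,-.0165,.2,np.radians(79.9))
```

```bash
python3 b.py
```

```text
1313 ((-2.4368553161621094, -0.7346668243408203), (60.0301513671875, 51.55862808227539), 1.1539183855056763) x [-0.0317  0.027 ] y [-0.0266  0.0246]
[(-35, 0), (-34, 0), (-33, 0), (-32, 0), (-31, 0), (-30, 0), (-29, 0), (-28, 2), (-27, 30), (-26, 31), (-25, 28), (-24, 40), (-23, 33), (-22, 29), (-21, 27), (-20, 43), (-19, 35), (-18, 25), (-17, 28), (-16, 44), (-15, 35), (-14, 22), (-13, 30), (-12, 44), (-11, 39), (-10, 12), (-9, 37), (-8, 44), (-7, 19), (-6, 0), (-5, 5), (-4, 0), (-3, 0), (-2, 0), (-1, 0), (0, 0), (1, 0), (2, 0), (3, 2), (4, 11), (5, 22), (6, 0), (7, 44), (8, 44), (9, 26), (10, 18), (11, 44), (12, 44), (13, 24), (14, 20), (15, 44), (16, 42), (17, 23), (18, 26), (19, 41), (20, 36), (21, 27), (22, 31), (23, 37), (24, 25), (25, 0), (26, 0), (27, 0), (28, 0), (29, 0), (30, 0), (31, 0), (32, 0), (33, 0), (34, 0)]
board [ 0.0415 -0.0003  0.0403] 0.10415549509036197 -0.005594302773758562 0.0023758928311743916
1304 ((-2.1471939086
[... 335 characters left out ...]
-16, 45), (-15, 36), (-14, 21), (-13, 32), (-12, 44), (-11, 39), (-10, 11), (-9, 39), (-8, 43), (-7, 18), (-6, 0), (-5, 0), (-4, 0), (-3, 0), (-2, 0), (-1, 0), (0, 0), (1, 0), (2, 0), (3, 2), (4, 12), (5, 23), (6, 0), (7, 44), (8, 43), (9, 27), (10, 18), (11, 45), (12, 44), (13, 22), (14, 21), (15, 43), (16, 42), (17, 26), (18, 24), (19, 42), (20, 34), (21, 30), (22, 28), (23, 37), (24, 12), (25, 0), (26, 0), (27, 0), (28, 0), (29, 0), (30, 0), (31, 0), (32, 0), (33, 0), (34, 0)]
board [ 0.0415 -0.0003  0.0395] 0.10426560622680002 -0.007764801484026119 0.004564536239924609
tcp [ 0.5089 -0.0153  0.2826] ya 1.397 q6 -1.647 gap 0.048 d [-0.0004 -0.0012  0.0826] turn 0.0025 F [-0.65  0.71  0.19]
```

View pics/w7.png

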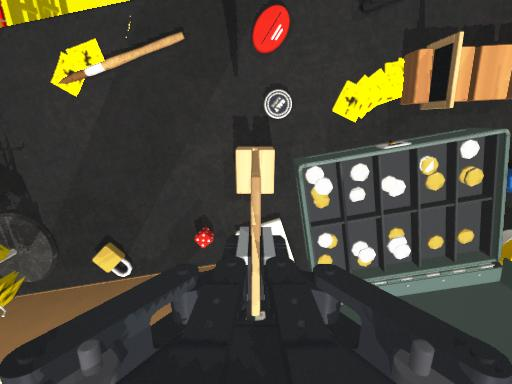

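The board (255,180–315) is in line with the slot at (255,150–190). It needs about −3 mm along and −1 mm across, then down.

Scaled: 0.138 m / 0.75 = 0.184, 0.12 m / 0.75 = 0.16.

>>> move_tool([
  [[-0.0047, -0.0013, 0.0533, 0, 0], [-0.0047, -0.0013, 0.1067, 0, 0], [-0.0047, -0.0013, 0.1467, 0, 0], [-0.0047, -0.0013, 0.16, 0, 0], [-0.0047, -0.0013, 0.1667, 0, 0], [-0.0047, -0.0013, 0.1733, 0, 0], [-0.0047, -0.0013, 0.18, 0, 0], [-0.0047, -0.0013, 0.184, 0, 0], [-0.0047, -0.0013, 0.184, 0, 0]],
])

```text
t: 17.25
tcp_pos: [0.5133, -0.0184, 0.1457]
tool_rot: [0.088, 0.996, 0.0, 0.0]
force: [-0.2, 0.7, -1.1]
finger_gap: 0.042
gripper_force: 34.3
```

```bash
python3 b.py | tail -3
```

```text
[(-35, 0), (-34, 0), (-33, 0), (-32, 0), (-31, 0), (-30, 0), (-29, 0), (-28, 0), (-27, 0), (-26, 10), (-25, 59), (-24, 82), (-23, 76), (-22, 83), (-21, 72), (-20, 79), (-19, 83), (-18, 85), (-17, 81), (-16, 76), (-15, 74), (-14, 81), (-13, 77), (-12, 78), (-11, 75), (-10, 78), (-9, 83), (-8, 82), (-7, 66), (-6, 65), (-5, 66), (-4, 7), (-3, 1), (-2, 1), (-1, 2), (0, 1), (1, 2), (2, 0), (3, 0), (4, 56), (5, 64), (6, 77), (7, 91), (8, 85), (9, 75), (10, 66), (11, 81), (12, 78), (13, 75), (14, 78), (15, 80), (16, 84), (17, 82), (18, 76), (19, 76), (20, 76), (21, 86), (22, 81), (23, 79), (24, 74), (25, 76), (26, 47), (27, 0), (28, 0), (29, 0), (30, 0), (31, 0), (32, 0), (33, 0), (34, 0)]
board [ 0.0298 -0.0003  0.0992] 0.11968922361783658 -0.009865769822148422 0.009685894750529209
tcp [ 0.5133 -0.0185  0.1457] ya 1.3948 q6 -1.649 gap 0.043 d [ 0.0045  0.0012 -0.0543] turn 0.0003 F [ 0.69 -0.04  0.08]
```

In the slot with no side force. Lowering to the floor.

Scaled: 0.013 m / 0.75 = 0.0173, 0.011 m / 0.75 = 0.0147.

>>> move_tool([
  [[0, 0, 0.0053, 0, 0], [0, 0, 0.0107, 0, 0], [0, 0, 0.0147, 0, 0], [0, 0, 0.0173, 0, 0], [0, 0, 0.0173, 0, 0]],
])

```text
t: 17.85
tcp_pos: [0.5132, -0.0185, 0.1343]
tool_rot: [0.088, 0.996, -0.0, 0.0]
force: [-3.2, 1.2, 17.7]
finger_gap: 0.054
gripper_force: 36.9
```

Scaled: -0.15 m / 0.75 = -0.2, -0.1 m / 0.75 = -0.1333.

>>> move_tool([
  [[0, 0, -0.0013, 0, 0], [0, 0, -0.0013, 0, 0.2], [0, 0, -0.0013, 0, 0.4], [0, 0, -0.0013, 0, 0.4], [0, 0, -0.0013, 0, 0.4], [0, 0, -0.0267, 0, 0.4], [0, 0, -0.0667, 0, 0.4], [0, 0, -0.1333, 0, 0.4], [0.04, 0, -0.2, 0, 0.4], [0.08, 0, -0.2, 0, 0.4], [0.08, 0, -0.2, 0, 0.4], [0.08, 0, -0.2, 0, 0.4]],
])

```text
t: 19.05
tcp_pos: [0.4537, -0.0078, 0.2826]
tool_rot: [0.088, 0.996, -0.0, 0.001]
force: [0.7, -0.4, 0.0]
finger_gap: 0.4
gripper_force: 0.0
```

Run:
```python
from h import *
s,P=wrist('w8.png')
n,m,r,q=rect(P,.12,.14,.44,.58,-.06,.03);print('board top',n,m,r,q[:,2].max())
q=P.reshape(-1,3);m=(q[:,2]>.042)&(q[:,2]<.05)&(abs(q[:,0]-.509)<.06)&(abs(q[:,1]+.0165)<.05);q=q[m];print('block',len(q),cv2.minAreaRect(q[:,:2].astype(np.float32)*1000))
Q=cloud(snap('side'));n,m,r,q=rect(Q,.05,.14,.44,.58,-.06,.03);print(n,m,r,q[:,2].max())
```

```text
board top 290 [ 0.5066 -0.0172  0.1291] ((510.3379211425781, -17.497066497802734), (4.368354320526123, 79.27828979492188), 79.82181549072266) 0.13100799664984608
block 1306 ((505.3556823730469, -16.189102172851562), (51.68558120727539, 68.39860534667969), 79.38446044921875)
568 [ 0.5122 -0.0152  0.0917] ((514.23388671875, -6.237506866455078), (28.651811599731445, 81.5540771484375), 82.34782409667969) 0.1310061539650193
```

View pics/w8.png

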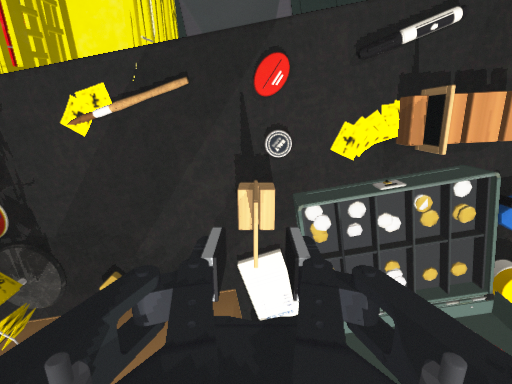

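The board stands in the slot at (256,180–265). Its top edge is at 129 mm (24 + 105, so fully down), it is centred to a few mm, and the gripper is clear.

```bash
python3 -c "
from station import manip, cams, job
print(job.sign_off())"
```

```text
the job is handed in; nothing more can be done
None
```

The block was tipped in two quarter turns onto its cork side, and the taller board now stands fully down and about centred in the slot; the gripper is clear and the job is handed in at about 19 s, with no verdict returned.

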